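Line up the turned parts by height for inspection

TASK

Get the four loose machined parts (steel collar, brass bushing, hexagonal stand-off and stepped shaft) ready for inspection: stand them upright on the pads of the metal strip, one centred on each pad, in order of height, with the shortest on the pad next to the upright end post and the tallest at the far end. Leave the black loupe where it stands.

Things in the scene. Friction and masses are not known exactly. Their poses are not given: they have to be found in the camera images.
- collar: small steel set collar: a low grey ring lying flat, 23 mm across, 12 mm tall (the shortest of the four parts), about 30 g. Origin: centre of its underside; z axis up.
- bushing: plain yellow brass bushing: a short thick-walled round tube standing on end, 34 mm across, 26 mm tall (second in height), about 100 g. Origin: centre of its underside; z axis up.
- standoff: yellow brass hexagonal stand-off standing upright: body 16 mm across flats (19 mm across corners; feels round when gripped, 19 mm) up to 42 mm, then a thin 8 mm stud; 52 mm tall in all (third in height), about 70 g. Grip it on the thick body. Origin: centre of its underside; z axis up.
- shaft: grey steel stepped shaft standing upright on its thicker end: 21 mm across, narrower in its upper part, 73 mm tall (the tallest), about 150 g. Grip it on its lower half. Origin: centre of its underside; z axis up.
- pad_1: flat round dark rubber pad, 48 mm across, 3 mm thick, an end pad of the row, at the row's +y end. Four such pads lie 70 mm apart (centre to centre) in one straight row on a fixed light-metal strip (344 x 84 mm, 10 mm thick) that lies on the desk. Origin: centre of the pad's underside, so its top face is 3 mm above the origin and 13 mm above the desk; z up, y along the row from pad_4 towards pad_1, x across the strip. Fixed to the strip.
- pad_2: flat round dark rubber pad, 48 mm across, 3 mm thick, second pad of the row, next to pad_1. Four such pads lie 70 mm apart (centre to centre) in one straight row on a fixed light-metal strip (344 x 84 mm, 10 mm thick) that lies on the desk. Origin: centre of the pad's underside, so its top face is 3 mm above the origin and 13 mm above the desk; z up, y along the row from pad_4 towards pad_1, x across the strip. Fixed to the strip.
- pad_3: flat round dark rubber pad, 48 mm across, 3 mm thick, third pad of the row, between pad_2 and pad_4. Four such pads lie 70 mm apart (centre to centre) in one straight row on a fixed light-metal strip (344 x 84 mm, 10 mm thick) that lies on the desk. Origin: centre of the pad's underside, so its top face is 3 mm above the origin and 13 mm above the desk; z up, y along the row from pad_4 towards pad_1, x across the strip. Fixed to the strip.
- pad_4: flat round dark rubber pad, 48 mm across, 3 mm thick, the other end pad of the row, at the row's -y end. Four such pads lie 70 mm apart (centre to centre) in one straight row on a fixed light-metal strip (344 x 84 mm, 10 mm thick) that lies on the desk. Origin: centre of the pad's underside, so its top face is 3 mm above the origin and 13 mm above the desk; z up, y along the row from pad_4 towards pad_1, x across the strip. Fixed to the strip.
- end_post: small upright metal post with a black tip, 12 mm thick, 41 mm tall, fixed on one end of the strip, in line with the row and 50 mm beyond the centre of the end pad there (pad_1 or pad_4, it varies from start to start). The other end of the strip has only a flat 20 mm wide disc, 8 mm high. Origin: centre of the post's foot, on the strip.
- loupe: black waisted inspection loupe, 35 mm across, 40 mm tall, standing loose among the parts; not part of the row and to be left where it stands. Origin: centre of its underside; z axis up.

How it is judged (in metres and radians):
At the end, for the whole second after the job is handed in: Counting pads from the end post, the collar, bushing, stand-off and shaft stand in that order, each upright (within 0.1 rad), resting on its pad with its centre within 12 mm of the pad's centre, released and at rest; the loupe has not been moved by more than 25 mm (((horizontal distance between end_post and pad_1 below 0.1 m and (horizontal distance between collar and pad_1 below 0.012 m and z of collar in the frame of pad_1 between -0.001 and 0.007 m) and (horizontal distance between bushing and pad_2 below 0.012 m and z of bushing in the frame of pad_2 between -0.001 and 0.007 m) and (horizontal distance between standoff and pad_3 below 0.012 m and z of standoff in the frame of pad_3 between -0.001 and 0.007 m) and (horizontal distance between shaft and pad_4 below 0.012 m and z of shaft in the frame of pad_4 between -0.001 and 0.007 m)) or (horizontal distance between end_post and pad_4 below 0.1 m and (horizontal distance between collar and pad_4 below 0.012 m and z of collar in the frame of pad_4 between -0.001 and 0.007 m) and (horizontal distance between bushing and pad_3 below 0.012 m and z of bushing in the frame of pad_3 between -0.001 and 0.007 m) and (horizontal distance between standoff and pad_2 below 0.012 m and z of standoff in the frame of pad_2 between -0.001 and 0.007 m) and (horizontal distance between shaft and pad_1 below 0.012 m and z of shaft in the frame of pad_1 between -0.001 and 0.007 m))) and angle between each of collar, bushing, standoff, shaft's own z axis and vertical below 0.1 rad and linear speed of each of collar, bushing, standoff, shaft below 0.02 m/s and distance of loupe from where it was at the start of the episode below 0.025 m); the robot touches nothing.
It fails at once if the loupe is pushed away or lifted (moved more than 40 mm) (distance of loupe from where it was at the start of the episode above 0.04 m).
It also fails if it takes over 96 s, if anything falls off the work surface, if the arm or the gripper's body presses on something with over 40 N, if the wrist force passes 120 N, or if a joint passes its speed limit or range.

ROBOT

A 7-joint arm with a two-finger parallel gripper is mounted at the origin on a cart in front of the work surface, level with it; the furniture and walls round the work are solid. World frame = base frame: x ahead of the robot, y to its left, z up, the work surface at z = 0. Lengths are in mm, angles in rad, forces in N, time in s.
With the tool pointing down it reaches from about 400 to 875 mm from the base axis. Payload 4.4 kg.
Tool frame: the origin (TCP) lies midway between the tips of the shut fingers; the grasp point (between the pads) lies 19 mm behind it (ctrl.grip_point_offset is the distance from the TCP to the grasp point, in mm); z points along the fingers, x is the direction in which the jaws open and shut, and the axes are right-handed (so a half turn about z gives the same grasp; the last joint's range is limited). The gripper opens to 85 mm and grips with 20 to 120 N. Pads are 22 mm wide; open, the fingers measure 114 mm over their backs; the gripper's body (76 mm by 85 mm) begins 54 mm behind the grasp point. The pads swing forward as they close: fully open they stand 13 mm farther back than shut.
Start: joints at [-0.066, 0.628, 0.038, 1.517, -0.027, 0.996, -0.02], TCP at [650.014, 0.027, 231.313] pointing down, gripper open.
Joint ranges: [-3.06, 3.06], [-0.37, 2.12], [-1.25, 1.32], [0.18, 2.47], [-1.1, 4.24], [0.23, 1.98], [-2.94, 2.94]. Speed limits (rad/s): [2.57, 2.57, 3.14, 3.14, 3.14, 3.14, 3.14].

INTERFACE

Orientations are given as [roll, pitch, yaw] about the fixed x, y, z axes, in that order (R = Rz(yaw) Ry(pitch) Rx(roll)).
In Python, from cell import ctrl, viewer gives the robot as it stands.
- The arm moves only by the tool apply_moves, never from a script. Its argument "series" is a list that holds one entry, the list of rows, each a list of 6 numbers: the shift along the tool's x, y, z normalised to -1 to 1, where 1 is 50 mm, then the turn, a rotation vector about the tool's x, y, z normalised to -1 to 1, where 1 is 6 degrees. In form: [[[tx, ty, tz, rx, ry, rz], ...]]. A call has exactly 5 rows; each row shifts and turns the commanded pose from where the row before left it, along the tool's axes as they then stand; what a row does not reach is not made up. A row lasts 1/8 s, in which the tool goes at most 62.5 mm and 10.7 degrees, less where a joint would pass 70% of its speed; a pose out of reach is approached as far as the arm can. A call with a number of a shift or a turn outside -1 to 1 is refused whole. A call with a gripper value outside its range is refused whole. "claw" is the gripper command: -1 is shut, 1 is fully open, values between are in proportion, set as the call begins (left out, the last holds). The fingers move at their own pace and stop on an object; the grip force is fixed at half the most. Time passes only in rows, so rows that do not move let the fingers close, or fill a call up. It gives the time, the measured TCP pose, the force and the opening at its end, in the units of the state.
- ctrl.read_state(): the state, without advancing time (a new reading comes with each control period).
- viewer.get_image(name): name is "scene" or "side" or "wrist"; returns the picture (384x512x3 uint8, blue, green, red); there is no depth.
- viewer.camera_info(name): a dict with "K" (3x3 intrinsics, pixels), "R" (3x3) and "t" (3): a world point X has camera coordinates R X + t. Camera axes: x right, y down, z forward; pixel columns grow to the right and rows downward; lengths in mm; the calibration is good to about 2 mm. A picture is of the moment at which its call begins: read the wrist's pose just before it. camera_info takes no time and is no camera call; for the wrist camera it gives the pose at the moment of the call.
- ctrl.finish_job(): hands the job in, once; it reports no verdict.
Trained networks look in the newest picture that a camera, given by its name, has taken for a name from the list of things; names that differ only in an ending like _2 or _b are one class to them, and where a whole thing is asked for, a point or a joint stands for the part that bears it (a point fixed in the world has none). Each returns a list of dicts, best first, with "score" (0 to 1); they miss things now and then, are a little off and sometimes report something else, mostly with a low value. They report only what shows in the picture. A call takes as long as a camera call.
- viewer.find_in(camera, label): "location" ([column, row] as shares, 0 to 1, of the picture: columns of its width, rows of its height, amid what is visible of it).
The state is a dict: "clock": time; "qpos": joint angles; "qd": joint speeds; "tau": joint torques, N m; "eef_pos": TCP position; "tool_rot": TCP orientation; "force": force on the tool from outside, world axes, zero at the start; "torque": the same for the moment, N m; "width": finger opening in mm.
Only numpy, scipy, OpenCV 4.12 (cv2) and the standard library are available. Lean on these libraries where they do the work, as an engineer would, in place of code of your own. Each camera call takes 0.05 s, during which the arm holds its last target. There are 200 camera calls.

## Working session

There is one attempt and no reset: what is moved stays moved. The work goes in short steps, Python scripts to look and compute and a tool call to move; the robot and the scene stay as the last step left them, time stands still between calls to the robot, and variables do not carry over. Pictures are saved under pics/ and viewed, about 12 in all and at most 16, crops included, and the job is handed in when it is done.

Besides the shell and the picture viewer there is one more tool, called after "Emit:" by a JSON object that holds its "api" and its "payload". apply_moves: Moves the arm, as the interface text tells. Scaled input: -1 to 1 covers 50 mm each way for a shift and 6 degrees each way for a turn. Its arguments: {"type":"object","properties":{"series":{"type":"array","items":{"type":"array","items":{"type":"array","items":{"type":"number"}}}},"claw":{"type":"number"}},"required":["series"]}

```bash
ls; mkdir -p pics; cat > h.py <<'E'
import numpy as np, cv2
from cell import ctrl, viewer
def ray(cam,uv,z,ci=None):
    ci=ci or viewer.camera_info(cam); K,R,t=map(np.array,(ci["K"],ci["R"],ci["t"]))
    d=R.T@np.linalg.solve(K,[uv[0],uv[1],1]); c=-R.T@t
    return c+d*(z-c[2])/d[2]
E
python3 - <<'E'
from h import *
s=ctrl.read_state(); print(s)
ims=[]
Z=dict(collar=6,bushing=13,standoff=26,shaft=36,pad_1=13,end_post=30,loupe=20)
for c in ("scene","side","wrist"):
    ci=viewer.camera_info(c); im=viewer.get_image(c); cv2.imwrite(f"pics/{c}0.png",im)
    print(c,"cam pos",(-np.array(ci["R"]).T@np.array(ci["t"])).round())
    for n in Z:
        for d in viewer.find_in(c,n)[:4]:
            uv=np.array(d["location"])*[512,384]
            print(c,n,round(d["score"],2),uv.round(),ray(c,uv,Z[n],ci)[:2].round())
E
```

```text
pics
{'clock': 0.0, 'qpos': array([-0.06575894,  0.62934264,  0.03842106,  1.51837833, -0.02699876,
        0.99626847, -0.01999613]), 'qd': array([-5.92113362e-04,  4.37875168e-04,  1.28432269e-05,  4.28541897e-04,
       -1.08534927e-03,  4.56185773e-04,  2.10657538e-04]), 'tau': array([-1.11932164e-03, -5.63405585e+01,  1.22606792e+00, -1.93450052e+01,
        1.09587883e-02,  1.05136272e-02, -8.84369996e-06]), 'eef_pos': array([6.49379402e+02, 1.41018850e-02, 2.30387647e+02]), 'tool_rot': array([ 3.14157921e+00,  1.87941612e-03, -1.98603964e-05]), 'force': array([-0.33179294, -0.22241063, -0.23290667]), 'torque': array([ 0.01503196, -0.03704315, -0.00600246]), 'width': 85.17795547016966}
scene cam pos [ 246. -313.  677.]
scene collar 0.38 [216. 191.] [449. 270.]
scene bushing 0.5 [257. 253.] [451.  60.]
scene standoff 0.48 [354. 246.] [634. -28.]
scene standoff 0.46 [233. 146.] [549. 379.]
scene shaft 0.45 [202. 158.] [455. 361.]
scene pad_1 0.88 [339. 237.] [628.  12.]
scene pad_1 0.78 [296. 200.] [604. 147.]
scene pad_1 0.69 [280. 181.] [601. 220.]
scene pad_1 0.6 [317. 215.] [
[... 244 characters left out ...]
[455.  71.]
side standoff 0.52 [214. 146.] [548. 373.]
side shaft 0.49 [180. 159.] [455. 356.]
side pad_1 0.87 [317. 217.] [618.  76.]
side pad_1 0.86 [339. 238.] [621.   9.]
side pad_1 0.63 [268. 180.] [600. 222.]
side pad_1 0.55 [291. 196.] [611. 153.]
side end_post 0.71 [366. 246.] [639. -43.]
side loupe 0.79 [209. 226.] [419. 159.]
wrist cam pos [651.  68. 374.]
wrist bushing 0.87 [109. 120.] [450.  67.]
wrist standoff 0.42 [74. 41.] [430. 156.]
wrist pad_1 0.98 [240. 107.] [621.  83.]
wrist pad_1 0.96 [233.  45.] [614. 155.]
wrist pad_1 0.87 [255. 158.] [639.  17.]
wrist pad_1 0.63 [225.   1.] [606. 201.]
wrist end_post 0.48 [255. 199.] [639. -36.]
wrist loupe 0.67 [77. 36.] [430. 162.]
```

```bash
python3 - <<'E'
from h import *
a=cv2.imread("pics/scene0.png")[100:300,150:400]
cv2.imwrite("pics/a.png",cv2.resize(a,None,fx=3,fy=3,interpolation=cv2.INTER_CUBIC))
E
```

```text
(no output)
```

View pics/a.png

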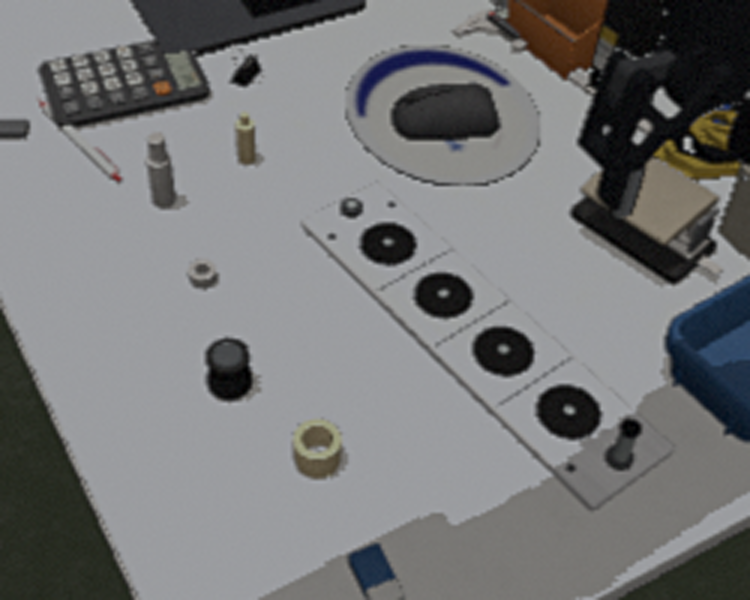

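View pics/wrist0.png

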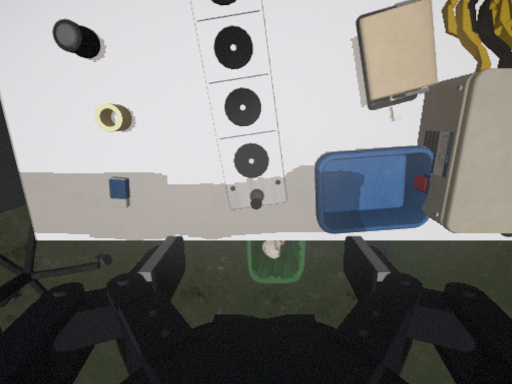

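The post is at the -y end (pad_4 side, lower right in the scene crop). So collar goes on pad_4, bushing on pad_3, stand-off on pad_2 and shaft on pad_1. The wrist picture shows pad centres near (251,161), (242,107) and (233,47), and the bushing at (110,118). Next I'll move over the far parts.

Emit:
{"api": "apply_moves", "payload": {"series": [[[-0.6, -1, 0, 0, 0, 0], [-0.6, -1, 0, 0, 0, 0], [-0.6, -1, 0, 0, 0, 0], [-0.6, -1, 0, 0, 0, 0], [-0.6, -1, 0, 0, 0, 0]]], "claw": 1}}

```text
clock: 1.82
eef_pos: [499.1, 251.6, 231.6]
tool_rot: [-3.141, -0.001, -0.0]
force: [0.6, -0.0, -0.2]
width: 85.5
```

Emit:
{"api": "apply_moves", "payload": {"series": [[[0, 0, 0, 0, 0, 0], [0, 0, 0, 0, 0, 0], [0, 0, 0, 0, 0, 0], [0, 0, 0, 0, 0, 0], [0, 0, 0, 0, 0, 0]]]}}

```text
clock: 2.45
eef_pos: [500.5, 249.2, 231.3]
tool_rot: [3.141, -0.0, -0.002]
force: [-0.2, -0.0, -1.2]
width: 85.5
```

```bash
python3 - <<'E'
from h import *
s=ctrl.read_state(); print(s["eef_pos"],s["tool_rot"],s["clock"])
Z=dict(collar=6,bushing=13,standoff=26,shaft=36,pad_1=13,loupe=20)
c="wrist"
ci=viewer.camera_info(c); im=viewer.get_image(c); cv2.imwrite(f"pics/w1.png",im)
print(ci["K"],ci["R"],ci["t"])
for n in Z:
        for d in viewer.find_in(c,n)[:4]:
            uv=np.array(d["location"])*[512,384]
            print(c,n,round(d["score"],2),uv.round(),ray(c,uv,Z[n],ci)[:2].round())
cv2.imwrite("pics/w1b.png",cv2.resize(im,(800,600),interpolation=cv2.INTER_CUBIC))
E
```

```text
[500.45721517 249.20947099 231.27342643] [ 3.14144331e+00 -6.99620158e-06 -1.57176601e-03] 2.45
[[266.94235066   0.         263.88886285]
 [  0.         266.94235066 193.80086739]
 [  0.           0.           1.        ]] [[ 9.99998466e-01 -1.59377755e-03  7.26654603e-04]
 [-1.73058728e-03 -9.63053339e-01  2.69305163e-01]
 [ 2.70594619e-04 -2.69306007e-01 -9.63054620e-01]] [-501.39784521  205.68162205  445.45558476]
wrist collar 0.65 [346. 309.] [635.  19.]
wrist collar 0.46 [231. 157.] [457. 267.]
wrist bushing 0.75 [235. 287.] [456.  66.]
wrist standoff 0.82 [305.  63.] [551. 381.]
wrist shaft 0.85 [231.  77.] [464. 364.]
wrist pad_1 0.92 [336. 191.] [602. 221.]
wrist pad_1 0.84 [336. 279.] [614.  79.]
wrist pad_1 0.56 [338. 232.] [611. 157.]
wrist pad_1 0.52 [346. 308.] [633.  27.]
wrist loupe 0.69 [214. 232.] [431. 162.]
```

View pics/w1b.png

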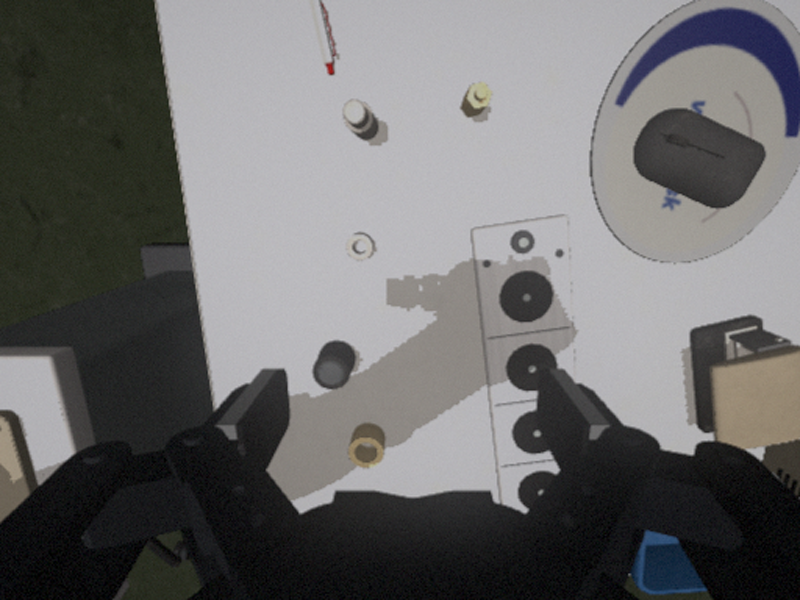

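The view shows the shaft top at (354,110), the stand-off stud at (482,93), the collar at (361,246), the bushing at (367,450), and the pad holes at (527,297), (532,370), (536,434) and (540,491), all on the 800x600 scale. I'll measure these more precisely.

```bash
cat >> h.py <<'E'
CI1=dict(K=[[266.94235066,0,263.88886285],[0,266.94235066,193.80086739],[0,0,1]],R=[[9.99998466e-01,-1.59377755e-03,7.26654603e-04],[-1.73058728e-03,-9.63053339e-01,2.69305163e-01],[2.70594619e-04,-2.69306007e-01,-9.63054620e-01]],t=[-501.39784521,205.68162205,445.45558476])
CI0=dict(CI1); CI0["t"]=(-np.array(CI1["R"])@(-np.array(CI1["R"]).T@np.array(CI1["t"])+[150-1.1,-249.2,-.9])).tolist()
E
python3 - <<'E'
from h import *
q=dict(shaft=(354,110,73),shaftbase=(366,129,8),stand=(482,93,52),collar=(361,246,12),bush=(367,450,26),p1=(527,297,13),p2=(532,370,13),p3=(536,434,13),p4=(540,491,13))
for k,(u,v,z) in q.items(): print(k,ray("",(u/1.5625,v/1.5625),z,CI1)[:2].round(1))
im=cv2.imread("pics/wrist0.png"); 
def pads(f,ci,lo,hi):
    im=cv2.imread(f); g=cv2.cvtColor(im,6)
    m=(g<90).astype(np.uint8); n,l,st,ce=cv2.connectedComponentsWithStats(m)
    for s,c in zip(st,ce):
        if 300<s[4]<2000 and lo<c[0]<hi:
            k=(l==l[int(s[1]+3),int(s[0]+s[2]//2)])
            print(f,s,(s[0]+s[2]/2-.5,s[1]+s[3]/2-.5),ray("",c,13,ci)[:2].round(1))
pads("pics/wrist0.png",CI0,200,280); pads("pics/w1.png",CI1,310,360)
E
```

```text
shaft [463.2 366. ]
shaftbase [464.2 362.2]
stand [550.9 380.2]
collar [457.3 267.3]
bush [457.9  73.1]
p1 [604.4 221.5]
p2 [614.3 150.4]
p3 [623.4  81.8]
p4 [632.7  15.1]
pics/wrist0.png [ 214   26   38   43 1225] (np.float64(232.5), np.float64(47.0)) [613.4 152.3]
pics/wrist0.png [ 225   88   36   38 1014] (np.float64(242.5), np.float64(106.5)) [623.4  83.5]
pics/wrist0.png [235 144  33  33 836] (np.float64(251.0), np.float64(160.0)) [633.3  14.7]
pics/wrist0.png [ 250  241   51   40 1491] (np.float64(275.0), np.float64(260.5)) [ 668.  -137.8]
pics/w1.png [320 174  34  32 842] (np.float64(336.5), np.float64(189.5)) [603.  222.5]
```

Emit:
{"api": "apply_moves", "payload": {"series": [[[-0.15, -0.46, 0.48, 0, 0, 0], [-0.15, -0.46, 0.48, 0, 0, 0], [-0.15, -0.46, 0.48, 0, 0, 0], [-0.15, -0.46, 0.48, 0, 0, 0], [-0.13, -0.46, 0.48, 0, 0, 0]]]}}

```text
clock: 3.42
eef_pos: [463.3, 365.9, 110.6]
tool_rot: [-3.141, -0.0, 0.0]
force: [0.2, 0.6, 1.2]
width: 85.4
```

Emit:
{"api": "apply_moves", "payload": {"series": [[[0, 0, 0.4, 0, 0, 0], [0, 0, 0, 0, 0, 0], [0, 0, 0, 0, 0, 0], [0, 0, 0, 0, 0, 0], [0, 0, 0, 0, 0, 0]]]}}

```text
clock: 4.05
eef_pos: [464.1, 365.1, 92.2]
tool_rot: [-3.141, -0.001, -0.001]
force: [-0.2, 0.5, -0.1]
width: 85.1
```

```bash
cat >> h.py <<'E'
def look(n,name,zs):
    s=ctrl.read_state(); print(s["eef_pos"].round(1),s["tool_rot"].round(3),s["clock"],s["width"].round(1))
    ci=viewer.camera_info("wrist"); im=viewer.get_image("wrist"); cv2.imwrite(f"pics/{n}.png",im)
    print("CI",np.round(ci["t"],1).tolist())
    for d in viewer.find_in("wrist",name)[:3]:
        uv=np.array(d["location"])*[512,384]
        print(name,round(d["score"],2),uv.round(1),[ray("",uv,z,ci)[:2].round(1) for z in zs])
    np.savez(f"pics/{n}.npz",**{k:np.array(ci[k]) for k in "KRt"})
def px(n,u,v,z):
    f=np.load(f"pics/{n}.npz"); return ray("",(u,v),z,{k:f[k] for k in "KRt"})[:2].round(1)
E
python3 -c "
from h import *
look('w2','shaft',(36,73))"
```

```text
Traceback (most recent call last):
  File "h.py", line 10, in look
    s=ctrl.read_state(); print(s["eef_pos"].round(1),s["tool_rot"].round(3),s["clock"],s["width"].round(1))
                                                                                       ^^^^^^^^^^^^^^^^
AttributeError: 'float' object has no attribute 'round'
```

```bash
sed -i 's/s\["width"\].round(1)/round(s["width"],1)/' h.py
python3 -c "
from h import *
look('w2','shaft',(36,73))"
```

```text
[464.1 365.1  92.2] [-3.141e+00 -1.000e-03 -1.000e-03] 4.05 85.1
CI [-465.2, 354.5, 341.7]
shaft 0.69 [413.8 344.4] [array([603. , 233.8]), array([577.3, 270.8])]
```

View pics/w2.png

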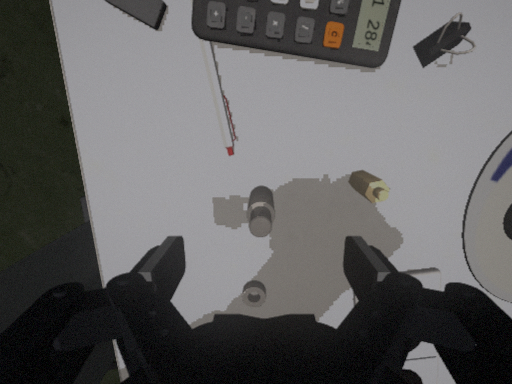

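The shaft is between the fingers, with its top at (260,227) and its base near (261,194). The stand-off stud is at (381,194) and the collar at (254,289). The detector's "shaft" at (414,344) is wrong.

```bash
python3 -c "
from h import *
print(px('w2',260,227,73),px('w2',261,193,3),px('w2',381,194,52),px('w2',254,289,12))"
```

```text
[462.7 365.4] [462.8 369.1] [548.7 381.8] [455.8 275.8]
```

Emit:
{"api": "apply_moves", "payload": {"series": [[[-0.03, 0, 0.4, 0, 0, 0], [0, 0, 0.4, 0, 0, 0], [0, 0, 0.4, 0, 0, 0], [0, 0, 0.4, 0, 0, 0], [0, 0, 0, 0, 0, 0]]]}}

```text
clock: 4.78
eef_pos: [461.1, 364.3, 9.9]
tool_rot: [3.14, 0.002, -0.0]
force: [-0.0, -0.4, -0.6]
width: 85.1
```

Emit:
{"api": "apply_moves", "payload": {"series": [[[0, 0, 0, 0, 0, 0], [0, 0, 0, 0, 0, 0], [0, 0, 0, 0, 0, 0], [0, 0, 0, 0, 0, 0], [0, 0, 0, 0, 0, 0]]], "claw": -1}}

```text
clock: 5.4
eef_pos: [462.2, 365.3, 12.0]
tool_rot: [-3.141, -0.001, -0.0]
force: [0.0, 0.2, 6.2]
width: 20.1
```

Emit:
{"api": "apply_moves", "payload": {"series": [[[0, 0, 0, 0, 0, 0], [0, 0, 0, 0, 0, 0], [0, 0, 0, 0, 0, 0], [0, 0, 0, 0, 0, 0], [0, 0, 0, 0, 0, 0]]]}}

```text
clock: 6.02
eef_pos: [462.2, 365.3, 12.0]
tool_rot: [-3.141, -0.0, 0.0]
force: [-0.8, -0.3, 6.1]
width: 19.4
```

Emit:
{"api": "apply_moves", "payload": {"series": [[[0, 0, -0.8, 0, 0, 0], [0, 0, -0.8, 0, 0, 0], [0.7, 0.7, 0, 0, 0, 0], [0.7, 0.7, 0, 0, 0, 0], [0.7, 0.7, 0, 0, 0, 0]]]}}

```text
clock: 6.65
eef_pos: [567.7, 258.9, 91.1]
tool_rot: [3.141, 0.0, 0.0]
force: [0.8, 1.2, -3.0]
width: 19.5
```

Emit:
{"api": "apply_moves", "payload": {"series": [[[0.73, 0.77, 0, 0, 0, 0], [0, 0, 0, 0, 0, 0], [0, 0, 0, 0, 0, 0], [0, 0, 0, 0, 0, 0], [0, 0, 0, 0, 0, 0]]]}}

```text
clock: 7.28
eef_pos: [602.6, 223.0, 91.3]
tool_rot: [-3.141, 0.001, 0.002]
force: [-0.0, 0.2, -2.3]
width: 20.0
```

```bash
python3 -c "
from h import *
look('w3','pad_1',(13,))
print(px('w2',0,0,0)); cv2.imwrite('pics/w3b.png',cv2.resize(cv2.imread('pics/w3.png')[100:340,150:470],None,fx=2.5,fy=2.5,interpolation=2))"
```

```text
[602.6 223.   91.3] [-3.141e+00  1.000e-03  2.000e-03] 7.275 20.0
CI [-604.3, 216.1, 303.1]
pad_1 0.7 [263.6 199.8] [array([603.5, 223.9])]
[265.3 520.4]
```

View pics/w3b.png

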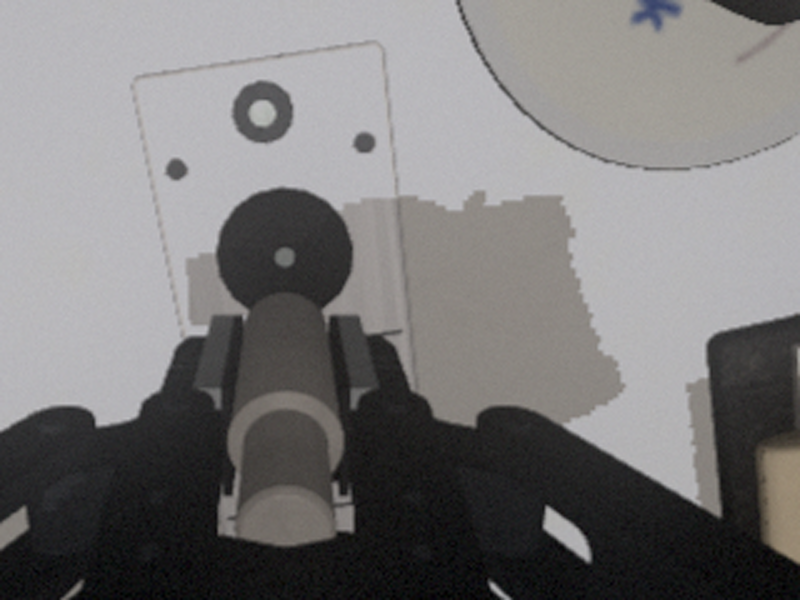

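The shaft is held upright. The pad_1 hole is at (264,203) in the full picture, and the shaft's far bottom edge is near (263.5,217).

```bash
python3 -c "
from h import *
print('pad',px('w3',264,202.5,13),'shaft far edge',px('w3',263.6,217.2,79.3),'top',px('w3',150+286/2.5,100+520/2.5,152))"
```

```text
pad [603.9 221.5] shaft far edge [603.6 232.8] top [603.9 225.1]
```

Emit:
{"api": "apply_moves", "payload": {"series": [[[0, 0.02, 0.5, 0, 0, 0], [0, 0, 0.5, 0, 0, 0], [0, 0, 0.2, 0, 0, 0], [0, 0, 0.06, 0, 0, 0], [0, 0, 0.03, 0, 0, 0]]]}}

```text
clock: 8.0
eef_pos: [604.1, 220.8, 27.5]
tool_rot: [-3.141, -0.001, 0.0]
force: [0.3, -0.1, -1.5]
width: 19.7
```

Emit:
{"api": "apply_moves", "payload": {"series": [[[0, 0, 0, 0, 0, 0], [0, 0, 0, 0, 0, 0], [0, 0, 0, 0, 0, 0], [0, 0, 0, 0, 0, 0], [0, 0, 0, 0, 0, 0]]]}}

```text
clock: 8.62
eef_pos: [603.6, 220.5, 26.9]
tool_rot: [-3.142, -0.0, -0.0]
force: [0.1, 0.0, -1.8]
width: 19.4
```

Emit:
{"api": "apply_moves", "payload": {"series": [[[0, 0, 0.03, 0, 0, 0], [0, 0, 0, 0, 0, 0], [0, 0, 0, 0, 0, 0], [0, 0, 0, 0, 0, 0], [0, 0, 0, 0, 0, 0]]]}}

```text
clock: 9.25
eef_pos: [603.5, 220.5, 25.3]
tool_rot: [-3.142, -0.0, -0.0]
force: [0.4, 0.4, -2.4]
width: 19.5
```

Emit:
{"api": "apply_moves", "payload": {"series": [[[0, 0, 0, 0, 0, 0], [0, 0, 0, 0, 0, 0], [0, 0, 0, 0, 0, 0], [0, 0, 0, 0, 0, 0], [0, 0, 0, 0, 0, 0]]], "claw": 1}}

```text
clock: 9.88
eef_pos: [603.6, 220.5, 25.3]
tool_rot: [-3.142, -0.0, -0.0]
force: [-0.2, 0.2, 0.1]
width: 85.2
```

Emit:
{"api": "apply_moves", "payload": {"series": [[[0, 0, -0.8, 0, 0, 0], [0, 0, -0.8, 0, 0, 0], [0, 0, -0.8, 0, 0, 0], [-0.5, -0.8, 0, 0, 0, 0], [-0.5, -0.8, 0, 0, 0, 0]]]}}

```text
clock: 10.5
eef_pos: [553.6, 301.1, 146.2]
tool_rot: [-3.141, -0.001, -0.002]
force: [0.2, 0.8, 0.4]
width: 85.8
```

Emit:
{"api": "apply_moves", "payload": {"series": [[[-0.09, -0.8, 0, 0, 0, 0], [0, -0.8, 0, 0, 0, 0], [0, 0, 0.5, 0, 0, 0], [0, 0, 0.4, 0, 0, 0], [0, 0, 0, 0, 0, 0]]]}}

```text
clock: 11.12
eef_pos: [548.0, 378.6, 98.2]
tool_rot: [3.138, 0.003, -0.001]
force: [-0.2, -0.7, 0.3]
width: 85.4
```

```bash
python3 -c "
from h import *
look('w4','standoff',(26,52))
cv2.imwrite('pics/w4b.png',cv2.resize(cv2.imread('pics/w4.png')[100:384,130:480],None,fx=2,fy=2,interpolation=2))"
```

```text
[548.  378.6  98.2] [ 3.138e+00  3.000e-03 -1.000e-03] 11.125 85.4
CI [-548.5, 364.8, 354.9]
standoff 0.75 [265.4 197.9] [array([550.2, 382.7]), array([550.2, 390.5])]
```

View pics/w4b.png

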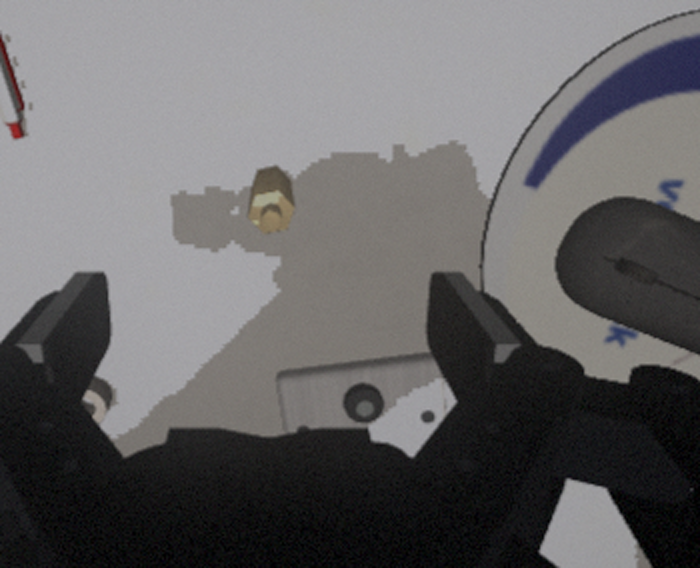

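The stand-off stud top is at about (265.5,209) in the full picture, between and slightly ahead of the fingers.

```bash
python3 -c "
from h import *
print(px('w4',265.5,209.5,52), px('w4',265.5,206,42),ctrl.read_state()['eef_pos'])"
```

```text
[550.2 381.5] [550.3 380.9] [549.53877242 379.73383956 100.45689386]
```

Emit:
{"api": "apply_moves", "payload": {"series": [[[0, -0.03, 0.5, 0, 0, 0], [0, 0, 0.5, 0, 0, 0], [0, 0, 0.5, 0, 0, 0], [0, 0, 0.3, 0, 0, 0], [0, 0, 0.07, 0, 0, 0]]]}}

```text
clock: 11.85
eef_pos: [549.1, 381.7, 6.6]
tool_rot: [3.141, 0.0, -0.001]
force: [0.0, 0.2, -0.4]
width: 85.5
```

Emit:
{"api": "apply_moves", "payload": {"series": [[[0, 0, 0, 0, 0, 0], [0, 0, 0, 0, 0, 0], [0, 0, 0, 0, 0, 0], [0, 0, 0, 0, 0, 0], [0, 0, 0, 0, 0, 0]]], "claw": -1}}

```text
clock: 12.48
eef_pos: [549.4, 382.3, 7.5]
tool_rot: [-3.141, -0.001, 0.0]
force: [-0.2, -0.3, 4.2]
width: 17.8
```

Emit:
{"api": "apply_moves", "payload": {"series": [[[0, 0, 0, 0, 0, 0], [0, 0, 0, 0, 0, 0], [0, 0, 0, 0, 0, 0], [0, 0, 0, 0, 0, 0], [0, 0, 0, 0, 0, 0]]]}}

```text
clock: 13.1
eef_pos: [549.4, 382.3, 7.5]
tool_rot: [-3.141, -0.001, -0.0]
force: [-0.4, -0.2, 5.5]
width: 17.7
```

Emit:
{"api": "apply_moves", "payload": {"series": [[[0, 0, -0.8, 0, 0, 0], [0, 0, -0.8, 0, 0, 0], [0, 0, -0.8, 0, 0, 0], [0.3, 0.9, 0, 0, 0, 0], [0.3, 0.9, 0, 0, 0, 0]]]}}

```text
clock: 13.72
eef_pos: [579.1, 291.6, 127.2]
tool_rot: [-3.141, -0.001, 0.002]
force: [0.5, -0.6, -0.4]
width: 17.8
```

Emit:
{"api": "apply_moves", "payload": {"series": [[[0.3, 0.9, 0, 0, 0, 0], [0.3, 0.9, 0, 0, 0, 0], [0.08, 0.9, 0, 0, 0, 0], [0, 0.09, 0.2, 0, 0, 0], [0, 0, 0.5, 0, 0, 0]]]}}

```text
clock: 14.35
eef_pos: [613.9, 152.3, 92.1]
tool_rot: [-3.141, -0.002, -0.002]
force: [0.4, 1.0, -1.2]
width: 17.6
```

Emit:
{"api": "apply_moves", "payload": {"series": [[[0, 0, 0, 0, 0, 0], [0, 0, 0, 0, 0, 0], [0, 0, 0, 0, 0, 0], [0, 0, 0, 0, 0, 0], [0, 0, 0, 0, 0, 0]]]}}

```text
clock: 14.98
eef_pos: [613.2, 152.6, 92.3]
tool_rot: [-3.141, -0.001, 0.0]
force: [0.5, -0.5, -1.1]
width: 17.9
```

```bash
python3 -c "
from h import *
look('w5','pad_2',(13,))
cv2.imwrite('pics/w5b.png',cv2.resize(cv2.imread('pics/w5.png')[40:340,150:470],None,fx=2,fy=2,interpolation=2))"
```

```text
[613.2 152.6  92.3] [-3.141e+00 -1.000e-03  0.000e+00] 14.975 17.9
CI [-614.5, 149.5, 284.8]
pad_2 0.8 [262.3 196.9] [array([613.1, 155.8])]
pad_2 0.71 [259.1 105.9] [array([610.7, 230.8])]
pad_2 0.5 [281.8 312.6] [array([632.2,  37. ])]
```

View pics/w5b.png

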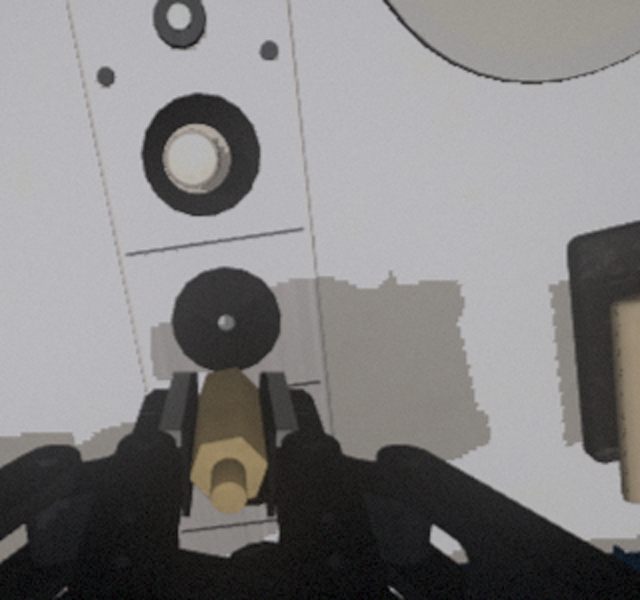

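The shaft stands upright near the middle of pad_1, with its top at (246,118). The stand-off hangs over pad_2, whose hole is at (263,201).

```bash
python3 -c "
from h import *
print('pad2',px('w5',263,201,13),'far edge',px('w5',263.3,225,84.8),'shaft top',px('w5',246,118.5,86),'pad1',px('w5',150+201/2,40+154.5/2,13))"
```

```text
pad2 [613.7 152.1] far edge [614.  159.1] shaft top [604.8 221. ] pad1 [603.8 222.2]
```

Emit:
{"api": "apply_moves", "payload": {"series": [[[0.01, -0.02, 0.5, 0, 0, 0], [0, 0, 0.5, 0, 0, 0], [0, 0, 0.3, 0, 0, 0], [0, 0, 0.08, 0, 0, 0], [0, 0, 0.04, 0, 0, 0]]]}}

```text
clock: 15.7
eef_pos: [614.0, 153.6, 21.2]
tool_rot: [-3.141, -0.001, -0.0]
force: [-0.3, 0.6, -0.9]
width: 17.7
```

Emit:
{"api": "apply_moves", "payload": {"series": [[[0, 0, 0.01, 0, 0, 0], [0, 0, 0, 0, 0, 0], [0, 0, 0, 0, 0, 0], [0, 0, 0, 0, 0, 0], [0, 0, 0, 0, 0, 0]]]}}

```text
clock: 16.32
eef_pos: [613.6, 153.6, 20.5]
tool_rot: [-3.141, -0.0, -0.0]
force: [0.1, -0.3, 0.8]
width: 17.7
```

Emit:
{"api": "apply_moves", "payload": {"series": [[[0, 0, 0, 0, 0, 0], [0, 0, 0, 0, 0, 0], [0, 0, 0, 0, 0, 0], [0, 0, 0, 0, 0, 0], [0, 0, 0, 0, 0, 0]]], "claw": 1}}

```text
clock: 16.95
eef_pos: [613.5, 153.5, 20.3]
tool_rot: [-3.142, -0.0, -0.0]
force: [-0.6, -0.3, 0.8]
width: 85.7
```

Emit:
{"api": "apply_moves", "payload": {"series": [[[0, 0, -0.9, 0, 0, 0], [0, 0, -0.9, 0, 0, 0], [-0.8, 0.42, 0, 0, 0, 0], [-0.8, 0.42, 0, 0, 0, 0], [-0.8, 0.42, 0, 0, 0, 0]]]}}

```text
clock: 17.58
eef_pos: [492.4, 89.9, 110.6]
tool_rot: [-3.142, -0.001, 0.0]
force: [-0.3, -0.6, 0.5]
width: 85.6
```

Emit:
{"api": "apply_moves", "payload": {"series": [[[-0.75, 0.41, 0, 0, 0, 0], [0, 0, 0.5, 0, 0, 0], [0, 0, 0, 0, 0, 0], [0, 0, 0, 0, 0, 0], [0, 0, 0, 0, 0, 0]]]}}

```text
clock: 18.2
eef_pos: [456.9, 70.4, 85.9]
tool_rot: [-3.141, -0.001, 0.0]
force: [0.2, 0.2, -0.3]
width: 85.1
```

```bash
python3 -c "
from h import *
look('w6','bushing',(13,26))
cv2.imwrite('pics/w6b.png',cv2.resize(cv2.imread('pics/w6.png')[40:340,100:420],None,fx=2,fy=2,interpolation=2))"
```

```text
[456.9  70.4  85.9] [-3.141e+00 -1.000e-03  0.000e+00] 18.2 85.1
CI [-458.3, 72.0, 256.4]
bushing 0.81 [263.6 209.7] [array([457.9,  64.1]), array([457.9,  68.6])]
```

View pics/w6b.png

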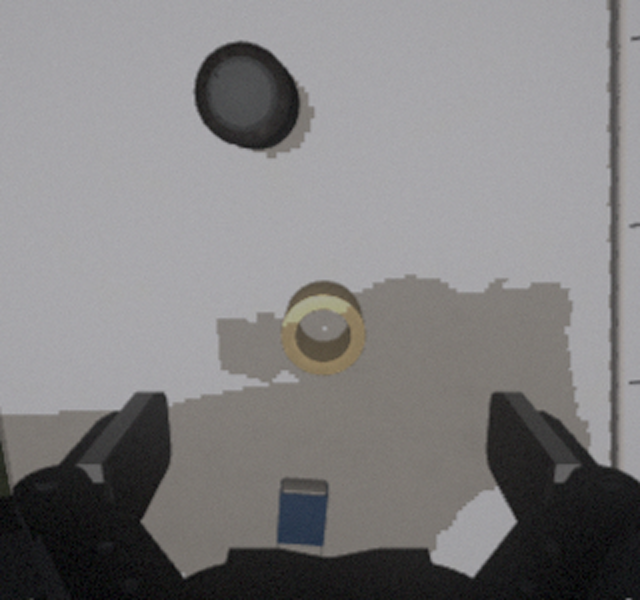

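The bushing's top ring is centred at (262,207) in the full picture, with the loupe well clear near (223,88).

```bash
python3 -c "
from h import *
print(px('w6',262,207.2,26))"
```

```text
[456.7  70.7]
```

Emit:
{"api": "apply_moves", "payload": {"series": [[[0, 0, 0.5, 0, 0, 0], [0, 0, 0.5, 0, 0, 0], [0, 0, 0.4, 0, 0, 0], [0, 0, 0.15, 0, 0, 0], [0, 0, 0.07, 0, 0, 0]]]}}

```text
clock: 18.92
eef_pos: [454.2, 68.1, 12.0]
tool_rot: [3.136, 0.006, 0.0]
force: [0.2, 0.1, -0.7]
width: 85.7
```

Emit:
{"api": "apply_moves", "payload": {"series": [[[0, 0, 0, 0, 0, 0], [0, 0, 0, 0, 0, 0], [0, 0, 0, 0, 0, 0], [0, 0, 0, 0, 0, 0], [0, 0, 0, 0, 0, 0]]], "claw": -1}}

```text
clock: 19.55
eef_pos: [454.2, 68.2, 13.0]
tool_rot: [3.136, 0.005, 0.001]
force: [-1.2, 0.3, 5.7]
width: 30.9
```

Emit:
{"api": "apply_moves", "payload": {"series": [[[0, 0, 0, 0, 0, 0], [0, 0, 0, 0, 0, 0], [0, 0, 0, 0, 0, 0], [0, 0, 0, 0, 0, 0], [0, 0, 0, 0, 0, 0]]]}}

```text
clock: 20.18
eef_pos: [454.2, 68.2, 13.0]
tool_rot: [3.136, 0.005, 0.001]
force: [-0.5, -0.2, 6.4]
width: 30.7
```

Emit:
{"api": "apply_moves", "payload": {"series": [[[0, 0, -0.8, 0, 0, 0], [0, 0, -0.8, 0, 0, 0], [0.8, -0.06, 0, 0, 0, 0], [0.8, -0.06, 0, 0, 0, 0], [0.8, -0.06, 0, 0, 0, 0]]]}}

```text
clock: 20.8
eef_pos: [575.5, 77.5, 91.9]
tool_rot: [3.136, 0.006, 0.0]
force: [0.3, 0.3, -1.1]
width: 31.4
```

Emit:
{"api": "apply_moves", "payload": {"series": [[[0.8, -0.06, 0, 0, 0, 0], [0.19, 0, 0, 0, 0, 0], [0, 0, 0, 0, 0, 0], [0, 0, 0, 0, 0, 0], [0, 0, 0, 0, 0, 0]]]}}

```text
clock: 21.42
eef_pos: [622.9, 80.6, 91.3]
tool_rot: [3.136, 0.007, 0.001]
force: [-1.1, -0.8, -0.7]
width: 31.3
```

```bash
python3 -c "
from h import *
look('w7','pad_3',(13,))
cv2.imwrite('pics/w7b.png',cv2.resize(cv2.imread('pics/w7.png')[60:360,150:470],None,fx=2,fy=2,interpolation=2))"
```

```text
[622.9  80.6  91.3] [3.136e+00 7.000e-03 1.000e-03] 21.425 31.3
CI [-623.5, 77.7, 269.5]
pad_3 0.93 [261.5 102.8] [array([621.5, 160.5])]
pad_3 0.86 [235.8  31.4] [array([602.8, 210.1])]
pad_3 0.69 [278.7 277.6] [array([637.5,   4.2])]
```

View pics/w7b.png

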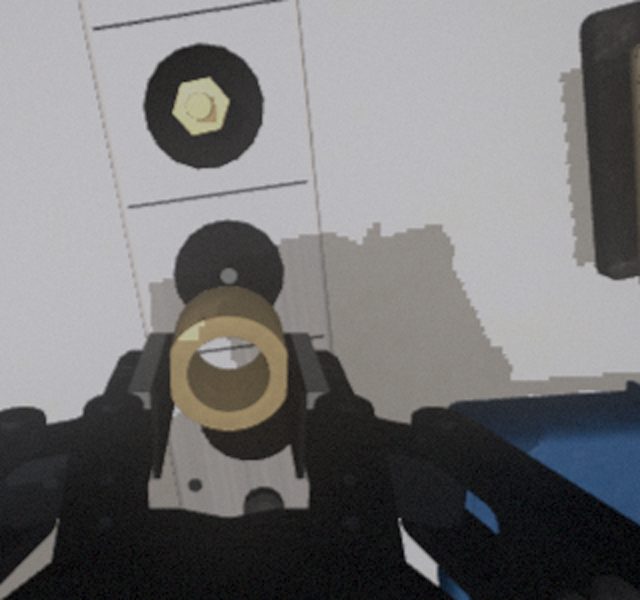

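The stand-off is standing on pad_2 and centred. The bushing is held level over pad_3 (hole at (264.5,198)), with its top ring centre at (264.5,247).

```bash
python3 -c "
from h import *
print('pad3',px('w7',264.5,198,13),'bush top',px('w7',264.5,247.2,104.3),'far bottom',px('w7',264.5,60+286/2,78.3))"
```

```text
pad3 [624.   82.6] bush top [624.4  82.8] far bottom [624.3  99.2]
```

Emit:
{"api": "apply_moves", "payload": {"series": [[[0, 0, 0.5, 0, 0, 0], [0, 0, 0.5, 0, 0, 0], [0, 0, 0.2, 0, 0, 0], [0, 0, 0.06, 0, 0, 0], [0, 0, 0.03, 0, 0, 0]]]}}

```text
clock: 22.15
eef_pos: [624.1, 80.5, 27.3]
tool_rot: [3.136, 0.005, 0.0]
force: [-0.1, 0.7, -1.2]
width: 30.9
```

Emit:
{"api": "apply_moves", "payload": {"series": [[[0, 0, 0.01, 0, 0, 0], [0, 0, 0, 0, 0, 0], [0, 0, 0, 0, 0, 0], [0, 0, 0, 0, 0, 0], [0, 0, 0, 0, 0, 0]]]}}

```text
clock: 22.78
eef_pos: [623.6, 80.3, 26.2]
tool_rot: [3.136, 0.006, 0.0]
force: [0.1, 0.4, -0.3]
width: 31.0
```

Emit:
{"api": "apply_moves", "payload": {"series": [[[0, 0, 0, 0, 0, 0], [0, 0, 0, 0, 0, 0], [0, 0, 0, 0, 0, 0], [0, 0, 0, 0, 0, 0], [0, 0, 0, 0, 0, 0]]], "claw": 1}}

```text
clock: 23.4
eef_pos: [623.5, 80.3, 26.2]
tool_rot: [3.136, 0.006, 0.0]
force: [-0.6, 0.9, 0.1]
width: 85.4
```

Emit:
{"api": "apply_moves", "payload": {"series": [[[0, 0, -0.8, 0, 0, 0], [0, 0, -0.8, 0.05, 0.06, 0], [-0.7, -0.8, 0, 0, 0, 0], [-0.7, -0.8, 0, 0, 0, 0], [-0.7, -0.8, 0, 0, 0, 0]]]}}

```text
clock: 24.02
eef_pos: [518.1, 201.8, 106.5]
tool_rot: [-3.141, -0.001, -0.0]
force: [1.2, 0.8, 0.4]
width: 85.2
```

Emit:
{"api": "apply_moves", "payload": {"series": [[[-0.7, -0.8, 0, 0, 0, 0], [-0.53, -0.6, 0, 0, 0, 0], [0, 0, 0.4, 0, 0, 0], [0, 0, 0, 0, 0, 0], [0, 0, 0, 0, 0, 0]]]}}

```text
clock: 24.65
eef_pos: [458.0, 270.2, 86.4]
tool_rot: [3.141, -0.0, -0.001]
force: [0.2, 0.9, 0.5]
width: 85.5
```

```bash
python3 -c "
from h import *
look('w8','collar',(6,12))
cv2.imwrite('pics/w8b.png',cv2.resize(cv2.imread('pics/w8.png')[100:300,150:350],None,fx=3,fy=3,interpolation=2))"
```

```text
[458.  270.2  86.4] [ 3.141e+00 -0.000e+00 -1.000e-03] 24.65 85.5
CI [-459.1, 264.4, 311.5]
collar 0.96 [259.8 208.5] [array([455.7, 262.3]), array([455.8, 264.4])]
```

View pics/w8b.png

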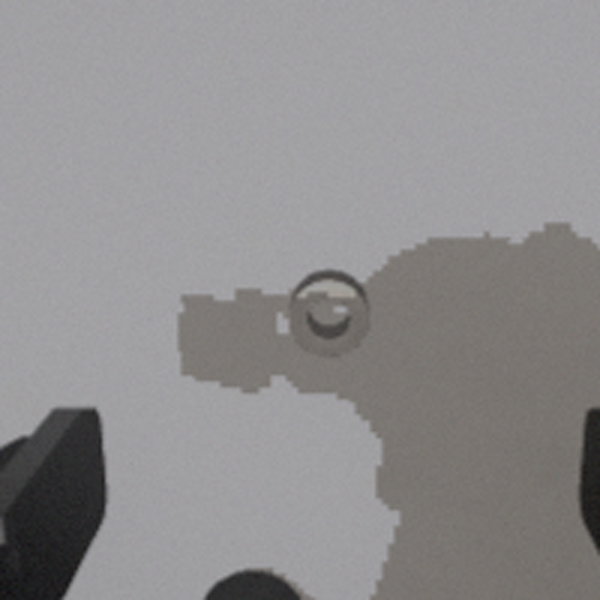

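The collar's top ring is centred at (259.8,205.8) in the full picture.

```bash
python3 -c "
from h import *
print(px('w8',259.8,205.8,12))"
```

```text
[455.8 266.8]
```

Emit:
{"api": "apply_moves", "payload": {"series": [[[-0.04, 0.06, 0.5, 0, 0, 0], [0, 0, 0.5, 0, 0, 0], [0, 0, 0.4, 0, 0, 0], [0, 0, 0.15, 0, 0, 0], [0, 0, 0.06, 0, 0, 0]]]}}

```text
clock: 25.38
eef_pos: [455.8, 267.6, 5.8]
tool_rot: [3.142, -0.0, -0.0]
force: [0.0, 0.2, 0.1]
width: 85.8
```

Emit:
{"api": "apply_moves", "payload": {"series": [[[0, 0, 0.04, 0, 0, 0], [0, 0, 0, 0, 0, 0], [0, 0, 0, 0, 0, 0], [0, 0, 0, 0, 0, 0], [0, 0, 0, 0, 0, 0]]]}}

```text
clock: 26.0
eef_pos: [455.5, 267.6, 3.8]
tool_rot: [3.141, -0.0, 0.0]
force: [-0.4, 0.5, -0.6]
width: 85.2
```

Emit:
{"api": "apply_moves", "payload": {"series": [[[0, 0, 0.03, 0, 0, 0], [0, 0, 0, 0, 0, 0], [0, 0, 0, 0, 0, 0], [0, 0, 0, 0, 0, 0], [0, 0, 0, 0, 0, 0]]], "claw": -1}}

```text
clock: 26.62
eef_pos: [455.5, 267.6, 2.4]
tool_rot: [3.141, -0.0, 0.0]
force: [0.0, -0.9, 3.9]
width: 19.6
```

Emit:
{"api": "apply_moves", "payload": {"series": [[[0, 0, 0, 0, 0, 0], [0, 0, 0, 0, 0, 0], [0, 0, 0, 0, 0, 0], [0, 0, 0, 0, 0, 0], [0, 0, 0, 0, 0, 0]]]}}

```text
clock: 27.25
eef_pos: [455.4, 267.6, 2.4]
tool_rot: [3.141, -0.0, 0.0]
force: [-1.4, -0.2, 5.0]
width: 19.7
```

Emit:
{"api": "apply_moves", "payload": {"series": [[[0, 0, -0.9, 0, 0, 0], [0, 0, -0.9, 0, 0, 0], [0.6, 0.85, 0, 0, 0, 0], [0.6, 0.85, 0, 0, 0, 0], [0.6, 0.85, 0, 0, 0, 0]]]}}

```text
clock: 27.88
eef_pos: [546.4, 138.8, 92.1]
tool_rot: [3.141, -0.0, 0.001]
force: [0.4, 0.5, -0.3]
width: 19.8
```

Emit:
{"api": "apply_moves", "payload": {"series": [[[0.6, 0.85, 0, 0, 0, 0], [0.6, 0.85, 0, 0, 0, 0], [0.55, 0.8, 0, 0, 0, 0], [0, 0, 0, 0, 0, 0], [0, 0, 0, 0, 0, 0]]]}}

```text
clock: 28.5
eef_pos: [632.4, 15.7, 91.7]
tool_rot: [-3.141, 0.001, 0.0]
force: [0.2, 0.7, 0.6]
width: 19.8
```

```bash
python3 -c "
from h import *
look('w9','pad_4',(13,))
cv2.imwrite('pics/w9b.png',cv2.resize(cv2.imread('pics/w9.png')[60:360,150:470],None,fx=2,fy=2,interpolation=2))"
```

```text
[632.4  15.7  91.7] [-3.141e+00  1.000e-03  0.000e+00] 28.5 19.8
CI [-633.5, 17.3, 248.5]
pad_4 0.9 [265.5 197.8] [array([635. ,  18.3])]
pad_4 0.82 [238.5  34. ] [array([614.8, 144.3])]
```

View pics/w9b.png

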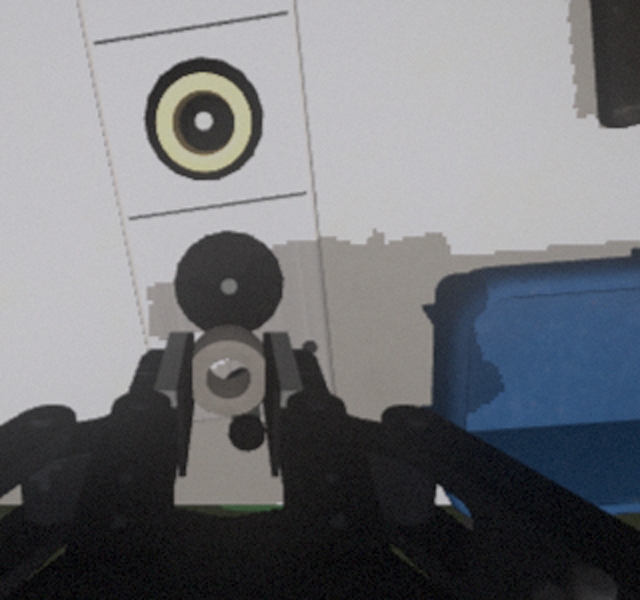

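The bushing is centred on pad_3. The collar is held over pad_4, with the hole at (264.5,203) and the collar's top centre at (264.5,248.5).

```bash
python3 -c "
from h import *
print('pad4',px('w9',264.5,203,13),'collar top',px('w9',264.5,248.5,101.3))"
```

```text
pad4 [634.1  13.6] collar top [633.9  15.3]
```

Emit:
{"api": "apply_moves", "payload": {"series": [[[0, 0.03, 0.5, 0, 0, 0], [0, 0, 0.5, 0, 0, 0], [0, 0, 0.35, 0, 0, 0], [0, 0, 0.1, 0, 0, 0], [0, 0, 0.05, 0, 0, 0]]]}}

```text
clock: 29.22
eef_pos: [633.3, 14.3, 17.4]
tool_rot: [-3.142, -0.0, 0.001]
force: [0.4, 0.0, -0.0]
width: 20.0
```

Emit:
{"api": "apply_moves", "payload": {"series": [[[0, 0, 0.01, 0, 0, 0], [0, 0, 0, 0, 0, 0], [0, 0, 0, 0, 0, 0], [0, 0, 0, 0, 0, 0], [0, 0, 0, 0, 0, 0]]]}}

```text
clock: 29.85
eef_pos: [633.1, 13.7, 16.8]
tool_rot: [3.141, -0.0, 0.0]
force: [0.8, -0.6, -0.8]
width: 20.0
```

Another 1 mm down, then release, rise and back off for a last look.

Emit:
{"api": "apply_moves", "payload": {"series": [[[0, 0, 0.02, 0, 0, 0], [0, 0, 0, 0, 0, 0], [0, 0, 0, 0, 0, 0], [0, 0, 0, 0, 0, 0], [0, 0, 0, 0, 0, 0]]]}}

```text
clock: 30.48
eef_pos: [633.1, 13.7, 15.7]
tool_rot: [3.141, 0.0, 0.0]
force: [-0.0, -0.4, 0.6]
width: 19.7
```

Emit:
{"api": "apply_moves", "payload": {"series": [[[0, 0, 0, 0, 0, 0], [0, 0, 0, 0, 0, 0], [0, 0, 0, 0, 0, 0], [0, 0, 0, 0, 0, 0], [0, 0, 0, 0, 0, 0]]], "claw": 1}}

```text
clock: 31.1
eef_pos: [633.1, 13.7, 15.7]
tool_rot: [3.141, 0.0, 0.0]
force: [-0.5, -0.3, 0.4]
width: 85.3
```

Emit:
{"api": "apply_moves", "payload": {"series": [[[0, 0, -0.8, 0, 0, 0], [0, 0, -0.9, 0, 0, 0], [0, 0, -0.9, 0, 0, 0], [0, 0, -0.9, 0, 0, 0], [0, 0, -0.8, 0, 0, 0]]]}}

```text
clock: 31.72
eef_pos: [633.1, 13.7, 232.5]
tool_rot: [3.141, -0.001, 0.0]
force: [0.6, -0.2, 0.6]
width: 85.7
```

Emit:
{"api": "apply_moves", "payload": {"series": [[[0, -0.5, 0, 0, 0, 0], [0, -0.5, 0, 0, 0, 0], [0, 0, 0, 0, 0, 0], [0, 0, 0, 0, 0, 0], [0, 0, 0, 0, 0, 0]]]}}

```text
clock: 32.35
eef_pos: [633.1, 62.1, 230.4]
tool_rot: [3.14, 0.001, -0.001]
force: [0.2, -1.2, 0.4]
width: 85.1
```

```bash
python3 -c "
from h import *
look('w10','loupe',(20,)); look('w10','collar',(19,))
cv2.imwrite('pics/w10b.png',cv2.resize(cv2.imread('pics/w10.png'),(800,600),interpolation=2))
im=viewer.get_image('scene'); cv2.imwrite('pics/s10.png',im)
for d in viewer.find_in('scene','loupe')[:1]: print(np.array(d['location'])*[512,384])"
```

```text
[633.1  62.1 230.4] [ 3.14e+00  1.00e-03 -1.00e-03] 32.35 85.1
CI [-634.2, 25.4, 394.5]
loupe 0.58 [96.8 93.7] [array([426.9, 160.6])]
[633.1  62.5 230.5] [ 3.141e+00  0.000e+00 -1.000e-03] 32.45 85.1
CI [-634.3, 25.8, 394.5]
collar 0.72 [264.4 205.3] [array([635. ,  14.7])]
[227.2768 223.9872]
```

View pics/w10b.png

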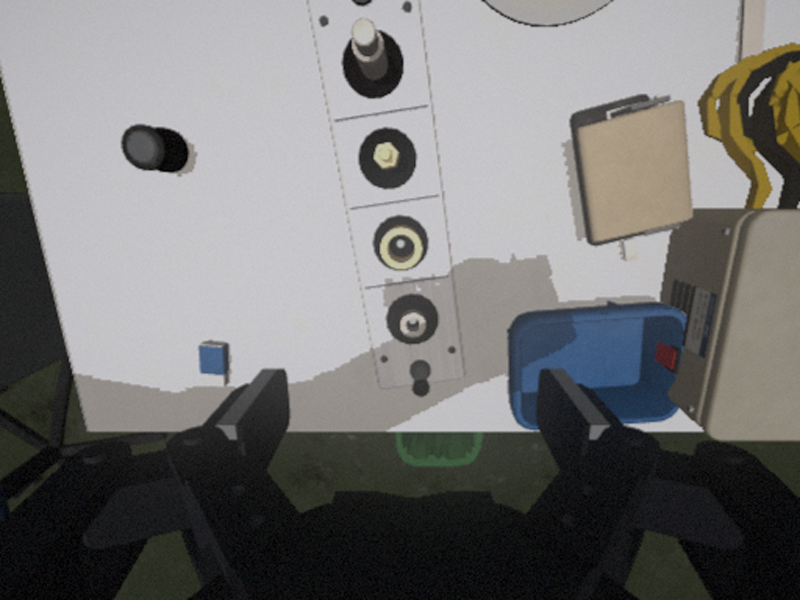

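The row is in order from the post: collar (412,322), bushing (401,245), stand-off (387,155) and shaft. The loupe hasn't moved. Everything looks centred, so I'll check two numbers and hand in.

```bash
python3 -c "
from h import *
s=1.5625
print('collar',px('w10',412/s,322/s,25),'bush',px('w10',401/s,245/s,39),'standoff',px('w10',387/s,154/s,65),'shaft',px('w10',364/s,32/s,86))
ctrl.finish_job()"
```

```text
collar [634.   15.5] bush [625.3  85. ] standoff [616.8 152.1] shaft [605.3 220.3]
the job is handed in; nothing more can be done
```

All four parts now stand on the strip and the job is handed in. Counting from the end post, which is at the pad_4 end, they are the collar, bushing, stand-off and shaft on pad_4, pad_3, pad_2 and pad_1. It took about 32 s of the 96 s allowed.

- **Last check:** the final wrist picture shows every part upright and released. I measured each centre within about 4 mm of its pad centre; the limit is 12 mm.
- **Loupe:** the arm never came near it, and it reads (427,161) mm from the wrist camera, against about (430,162) at the start.
- **Not as planned:** over the bushing the arm stopped 13 mm above the desk, about 8 mm short and with a slight tilt, probably at its near reach limit. The grip on the bushing's upper part still held.
- **Disagreements:** the detector once reported the shaft in the wrong place, and I ignored that after checking the picture. Finger widths read about 1.5 to 3.3 mm below the given part sizes throughout.

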